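# Clamp the chopping board against its stop rail

## Task

Slide the chopping board across the worktop until its long side lies flush against the wooden stop rail, then press the toggle clamp's handle down past its dead point, fully home, so that the pad holds the board down by itself. Only push with the fingers, do not grip the handle or force anything: stay under 30 N on the clamp and rail. Leave the other things where they are.

Things in the scene. Friction and masses are not known exactly. Their poses are not given: they have to be found in the camera images.
- station: wooden board station fixed to the worktop: a stop rail and, at its +x end, a steel toggle clamp on a wooden foot. Origin: on the worktop under the middle of the rail's face; x along the rail towards the clamp, y away from the board, z up. The clamp works in the plane y = -60 mm; its foot (90 in x, 80 in y, 10 mm high) is centred at x +194, y -60; its side plates reach 70 mm above the worktop
- fence: the stop rail, a wooden strip 180 mm long (x), 16 mm thick, 22 mm high, part of the station, same axes. The face the board must meet is its own plane y = 0 and looks to -y. It sits on stiff rubber blocks and gives about 1 mm for 6 N, up to 6 mm
- board: thick wooden chopping board, 231 x 193 x 28 mm, 0.45 to 0.8 kg, loose on the worktop in front of the rail, 20 to 75 mm away from it and a little turned. Origin under its centre; x along its long sides, y towards the rail. Pushed low on its side it slides with 3 to 8 N; fingers that also bear down on it make it stick
- board_edge (a point): middle of the board's long side that must meet the rail, 14 mm above its underside; axes as the board's (y is the outward normal, 96.5 mm from the board's centre)
- board_push (a point): middle of the opposite long side of the board (96.5 mm from its centre, on -y), 14 mm above its underside
- handle_pivot (a point): pivot of the clamp's handle, at x +209, y -60, z +60 mm of the station. The handle's black rubber grip (24 mm wide, 14 thick, 80 long, from 45 to 125 mm off the pivot) points to the station's +x, away from the board, and slopes up by (0.88 - joint value) rad, plus or minus up to 0.18 rad, as it is bent by an amount that is not measured: feel for it
- clamp_handle (a joint): angle of the handle's hub: 0 fully open (the start), dead point 0.80, 0.88 rad fully home on a hard stop. Pressing the grip from above, down and a little outward, swings it; friction holds it where it is left. With the board under the pad it takes about 2 N at first, 5 to 12 N from 0.55 to 0.75, then falls and the clamp snaps home by itself. The rubber grip gives about 1 mm for 10 N
- pad: round black rubber pad, 20 mm across, on a sprung spindle at the end of the clamp's arm. The arm reaches over the board's side (towards the station's -x) and is raised while open (end about 105 mm high). Origin: on the spindle's axis, 15 mm above the pad's underside. Home, the pad is at x +85, y -60 mm of the station and presses on the board with about 20 to 30 N
- salt_shaker_2: grey salt shaker, 44 x 44 x 90 mm, standing to the left of the board; bystander, origin under its centre
- spice_jar: spice jar, 42 x 42 x 106 mm, standing to the left of the board; bystander, origin under its centre
- potato: small potato, 45 x 49 x 34 mm, lying to the left of the board; bystander, origin under its centre

How it is judged (in metres and radians):
On the way, in this order (a step that is already met when the one before it is completed fails the run):
1. the board lies flush against the stop rail while the clamp is still open (y of board_edge in the frame of fence above -0.002 m and angle between the y axis of board and the y axis of fence, either way round below 0.015 rad and value of joint clamp_handle below 0.3 rad), for 0.2 s.
2. the handle has been pressed past its dead point and the pad presses on the board (value of joint clamp_handle above 0.85 rad and contact force between pad and board above 15 N), for 0.2 s.
At the end, for the whole second after the job is handed in: The board lies flat and still, flush against the rail (gap under 2.5 mm, turned less than 0.018 rad from it), the clamp's handle is home (above 0.85 rad) and the pad presses on the board with more than 15 N (all of step 2 and y of board_edge in the frame of fence above -0.0025 m and angle between the y axis of board and the y axis of fence, either way round below 0.018 rad and angle between board's own z axis and vertical below 0.03 rad and linear speed of board below 0.01 m/s); the robot touches nothing.
It fails at once if the fingers push on the station, rail or clamp with more than 30 N (contact force between the fingers and station above 30 N).
It fails at once if the board is forced against the rail with more than 30 N (contact force between board and fence above 30 N).
It fails at once if the salt shaker, spice jar or potato is moved by more than 25 mm (distance of any of salt_shaker_2, spice_jar, potato from where it was at the start of the episode above 0.025 m).
It also fails if it takes over 61 s, if anything falls off the work surface, if the arm or the gripper's body presses on something with over 40 N, if the wrist force passes 120 N, or if a joint passes its speed limit or range.

## Robot

A 6-joint arm with a two-finger parallel gripper is mounted at the origin on a cart in front of the work surface, level with it; the furniture and walls round the work are solid. World frame = base frame: x ahead of the robot, y to its left, z up, the work surface at z = 0. Lengths are in mm, angles in rad, forces in N, time in s.
With the tool pointing down it reaches from about 350 to 975 mm from the base axis. Payload 7.1 kg.
Tool frame: the origin (TCP) lies at the very end of the fingers, on their centre line; the grasp point (between the pads) lies 19 mm behind it; x points along the fingers, y is the direction in which the jaws open and shut, and the axes are right-handed (so a half turn about x gives the same grasp; the last joint's range is limited). The gripper opens to 88 mm and grips with 3 to 60 N. Pads are 20 mm wide; open, the fingers measure 115 mm over their backs; the gripper's body (75 mm by 178 mm) begins 61 mm behind the grasp point.
Start: joints at [1.303, 0.423, 1.63, -0, 1.089, -0.019], TCP at [153.869, 605.747, 222.675] pointing down, gripper open.
Joint ranges: [-3, 3], [-0.9, 2.11], [0.09, 2.58], [-1.31, 4.45], [0.11, 2.69], [-2.54, 2.54]. Speed limits (rad/s): [2.39, 2.39, 3.01, 3.14, 3.14, 3.14].

## Interface

Orientations are given as a rotation vector (axis times angle).
In Python, from workcell import ctrl gives the robot as it stands. The module is installed in compiled form; this text tells all that it offers.
- The arm moves only by the tool carry_out, never from a script. Its argument "commands" is a list of rows, each a list of 6 numbers: the shift along the tool's x, y, z in m, then the turn, a rotation vector about the tool's x, y, z in degrees. In form: [[tx, ty, tz, rx, ry, rz], ...]. A call has 1 to 8 rows; each row shifts and turns the pose as measured when the row begins, along the tool's axes as they then stand; what a row does not reach is not made up. A row lasts 1/8 s, in which the tool goes at most 62.5 mm and 10.7 degrees, less where a joint would pass 70% of its speed; a pose out of reach is approached as far as the arm can. A call with a gripper value outside its range is refused whole. "grip" is the closure, from 0 (fully open) to 1 (shut), set as the call begins (left out, the last holds). The fingers move at their own pace and stop on an object; the grip force is fixed at half the most. Time passes only in rows, so rows that do not move let the fingers close. It gives the time, the measured TCP pose, the force and the opening at its end, in the units of the state.
- ctrl.get_obs(): the state, without advancing time (a new reading comes with each control period).
- ctrl.get_image(name): name is "scene" or "top"; returns a dict with "pixels" (420x560x3 uint8, blue, green, red), "intrinsics" (3x3 intrinsics, pixels), "dist_coeffs" ([k1, k2, p1, p2, k3] as OpenCV has them; the pictures are not rectified), "rvec" (rotation vector, rad) and "tvec" (3), from world to camera coordinates, as OpenCV has them. Camera axes: x right, y down, z forward; pixel columns grow to the right and rows downward; lengths in mm; the calibration is good to about 2 mm. A picture is of the moment at which its call begins. There is no depth.
- ctrl.close_job(): hands the job in, once; it reports no verdict.
The state is a dict: "t": time; "qpos": joint angles; "qvel": joint speeds; "joint_torque": joint torques, N m; "ee_pos": TCP position; "orientation": TCP orientation; "ft_force": force on the tool from outside, world axes, zero at the start; "moment": the same for the moment, N m; "width": finger opening in mm.
Only numpy, scipy, OpenCV 4.12 (cv2) and the standard library are available. Lean on these libraries where they do the work, as an engineer would, in place of code of your own. Each camera call takes 0.05 s, during which the arm holds its last target. There are 200 camera calls.

## Working session

There is one attempt and no reset: what is moved stays moved. The work goes in short steps, Python scripts to look and compute and a tool call to move; the robot and the scene stay as the last step left them, time stands still between calls to the robot, and variables do not carry over. Pictures are saved under pics/ and viewed, about 8 in all and at most 12, crops included, and the job is handed in when it is done.

Besides the shell and the picture viewer there is one more tool, called after "Request:" by a JSON object that holds its "api" and its "payload". carry_out: Moves the arm, as the interface text tells. Its arguments: {"type":"object","properties":{"commands":{"type":"array"},"grip":{"type":"number"}},"required":["commands"]}

```bash
mkdir -p pics; cat > h.py <<'E'
import numpy as np, cv2
from workcell import ctrl
from scipy.spatial.transform import Rotation as R
def snap(n,f=None):
    im=ctrl.get_image(n)
    if f: cv2.imwrite('pics/'+f,im['pixels'])
    return im
def ray(im,uv,z):
    uv=np.array(uv,float).reshape(-1,1,2)
    K=np.array(im['intrinsics'],float).reshape(3,3);d=np.array(im['dist_coeffs'],float)
    n=cv2.undistortPoints(uv,K,d).reshape(-1,2)
    Rm=cv2.Rodrigues(np.array(im['rvec'],float))[0];t=np.array(im['tvec'],float).ravel()
    c=-Rm.T@t; D=np.c_[n,np.ones(len(n))]@Rm
    return c+D*((z-c[2])/D[:,2])[:,None]
def proj(im,P):
    return cv2.projectPoints(np.array(P,float).reshape(-1,3),np.array(im['rvec'],float),np.array(im['tvec'],float),np.array(im['intrinsics'],float).reshape(3,3),np.array(im['dist_coeffs'],float))[0].reshape(-1,2)
E
python3 - <<'E'
from h import *
for n in('top','scene'):
    im=snap(n,n+'0.png'); print(n,ray(im,[[280,210]],0).round())
o=ctrl.get_obs();print(o['t'],o['orientation'],R.from_rotvec(o['orientation']).as_matrix().round(3),o['ft_force'])
E
```

```text
top [[516. 286.   0.]]
scene [[518. 305.   0.]]
0.1 [ 0.19423769  1.56215691 -0.19634438] [[-0.     0.246  0.969]
 [-0.001  0.969 -0.246]
 [-1.    -0.001 -0.   ]] [ 0.24460292 -0.80678792 -0.26437184]
```

View pics/top0.png

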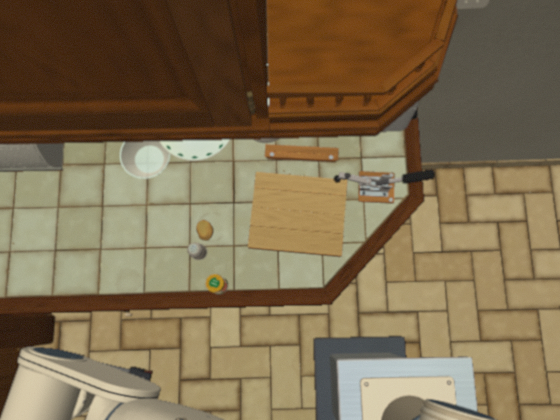

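View pics/scene0.png

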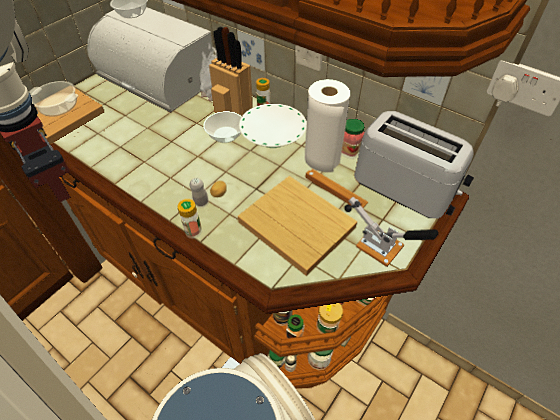

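Top view: the board spans (258,174)–(346,255) and the rail is at (265–338,152). The clamp is around (375,185) with its black grip at (418,176). The shaker is at (196,250), the potato at (204,229) and the jar at (215,283). The robot is below, and a cupboard hangs over the back. Next I measure.

```bash
cat >> h.py <<'E'
def quad(im,lo,hi,box,z,inv=False):
    x0,y0,x1,y1=box
    hsv=cv2.cvtColor(im['pixels'],cv2.COLOR_BGR2HSV)
    m=cv2.inRange(hsv,lo,hi); b=np.zeros_like(m); b[y0:y1,x0:x1]=m[y0:y1,x0:x1]
    b=cv2.morphologyEx(b,cv2.MORPH_OPEN,np.ones((3,3)))
    c=max(cv2.findContours(b,cv2.RETR_EXTERNAL,cv2.CHAIN_APPROX_NONE)[0],key=cv2.contourArea)
    P=ray(im,c.reshape(-1,2),z)[:,:2].astype(np.float32)
    return cv2.minAreaRect(P),cv2.boundingRect(c)
E
python3 - <<'E'
from h import *
im=snap('top')
hsv=cv2.cvtColor(im['pixels'],cv2.COLOR_BGR2HSV)
for p in [(300,215),(270,190),(300,152),(330,154),(300,165),(240,215),(418,176),(388,198)]: print(p,hsv[p[1],p[0]])
print('board px',ray(im,[[257,174],[347,181],[341,256],[248,247]],28).round(1))
print('rail px',ray(im,[[265,146],[338,149],[338,160],[265,158]],22).round(1))
print('foot',ray(im,[[359,171],[394,172],[394,202],[358,201]],10).round(1))
print('grip',ray(im,[[404,179],[433,174]],110).round(1))
big=cv2.resize(im['pixels'][130:270,235:445],None,fx=3.8,fy=3.8,interpolation=cv2.INTER_CUBIC);cv2.imwrite('pics/crop.png',big)
E
```

```text
(300, 215) [ 19 123 176]
(270, 190) [ 20 123 174]
(300, 152) [ 16 159 154]
(330, 154) [ 14 118 153]
(300, 165) [ 30  46 165]
(240, 215) [ 30  51 164]
(418, 176) [10 22 35]
(388, 198) [ 14 123 156]
board px [[603.8 341.5  28. ]
 [579.5 116.5  28. ]
 [391.7 140.2  28. ]
 [419.7 366.1  28. ]]
rail px [[678.9 320.3  22. ]
 [665.7 134.6  22. ]
 [636.6 135.9  22. ]
 [647.  320.9  22. ]]
foot [[609.7  82.5  10. ]
 [604.5  -6.   10. ]
 [526.5  -0.9  10. ]
 [531.5  89.1  10. ]]
grip [[558.9  -6.3 110. ]
 [569.  -74.3 110. ]]
```

View pics/crop.png

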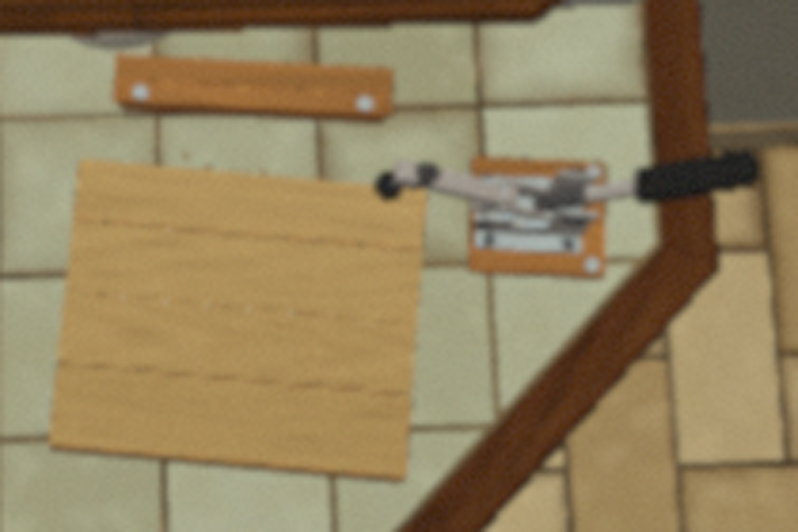

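The crop shows clean edges: rail top from (265,146) to (338,149) in full-image pixels, foot (359–394, 171–202), pad near (337,179), grip (403–434, 171–182). Next come line fits.

```bash
cat >> h.py <<'E'
def edge(im,box,sat=None,hue=None,frm=None,z=0,axis='y',sign=1):
    """subpixel edge: for each column (axis y) the strongest gradient of saturation in the box; returns world line"""
    x0,y0,x1,y1=box
    s=cv2.GaussianBlur(cv2.cvtColor(im['pixels'],cv2.COLOR_BGR2HSV)[...,1],(3,3),0).astype(float)[y0:y1,x0:x1]
    if axis=='x': s=s.T
    g=np.diff(s,axis=0)*sign; pts=[]
    for j in range(g.shape[1]):
        k=int(g[:,j].argmax())
        if k<1 or k>len(g)-2 or g[k,j]<6: continue
        a,b,c=g[k-1:k+2,j]; pts.append((j,k+.5+.5*(a-c)/(a-2*b+c)))
    p=np.array(pts)+([x0,y0] if axis=='y' else [y0,x0])
    if axis=='x': p=p[:,::-1]
    W=ray(im,p,z)[:,:2].astype(np.float32)
    for _ in range(3):
        vx,vy,cx,cy=cv2.fitLine(W,cv2.DIST_HUBER,0,.01,.01).ravel()
        r=(W-[cx,cy])@[-vy,vx]; W=W[abs(r)<max(2,2*r.std())]
    v=np.array([vx,vy])
    return np.array([cx,cy]),v,len(W),r.std()
E
cat > meas.py <<'E'
from h import *
def ang(v,ref):  # signed angle as direction near ref
    if v@ref<0: v=-v
    return v
def board(im,dy=0):
    pass
if __name__=='__main__':
    im=snap('top')
    E={'rail_rear':((268,140,336,152),22,'y',1),'rail_front_bottom':((268,154,336,166),0,'y',-1),
     'board_rear':((262,166,330,186),28,'y',1),'board_front':((252,240,338,263),28,'y',-1),
     'board_left':((240,180,264,240),28,'x',1),'board_right':((334,190,356,250),28,'x',-1),
     'foot_rear':((362,165,392,177),10,'y',1),'foot_front':((362,195,392,208),10,'y',-1),'foot_left':((352,187,366,199),10,'x',1),'foot_right':((388,188,401,199),10,'x',-1)}
    for k,(b,z,a,s) in E.items():
        c,v,n,sd=edge(im,b,z=z,axis=a,sign=s)
        v=ang(v,np.array([0,-1.]) if a=='y' else np.array([1.,0]))
        th=np.arctan2(v[0],-v[1]) if a=='y' else np.arctan2(v[1],v[0])
        print(k,c.round(1),'ang',round(float(th),4),n,round(float(sd),2))
E
python3 meas.py
```

```text
rail_rear [677.6 233.6] ang -0.0786 68 0.34
rail_front_bottom [647.2 235.7] ang -0.07 63 0.59
board_rear [601.2 263.4] ang -0.1175 68 0.41
board_front [404.3 253. ] ang -0.1182 86 0.18
board_left [504.7 358.1] ang -0.1203 60 0.3
board_right [482.1 128.8] ang -0.1212 60 0.37
foot_rear [607.1  38.7] ang -0.0332 28 0.65
foot_front [528.8  50.1] ang -0.0635 27 0.42
foot_left [553.8  89.4] ang 0.0067 12 0.6
foot_right [551.   -1.5] ang -0.0289 10 0.42
```

```bash
python3 - <<'E'
from h import *
im=snap('scene')
cv2.imwrite('pics/crop2.png',cv2.resize(im['pixels'][155:285,290:450],None,fx=4.6,fy=4.6,interpolation=cv2.INTER_CUBIC))
for n in ('top','scene'):
    im=snap(n); Rm=cv2.Rodrigues(np.array(im['rvec'],float))[0]; print(n,(-Rm.T@np.array(im['tvec'],float).ravel()).round())
E
```

```text
top [ 251.  269. 1272.]
scene [-21. -95. 819.]
```

View pics/crop2.png

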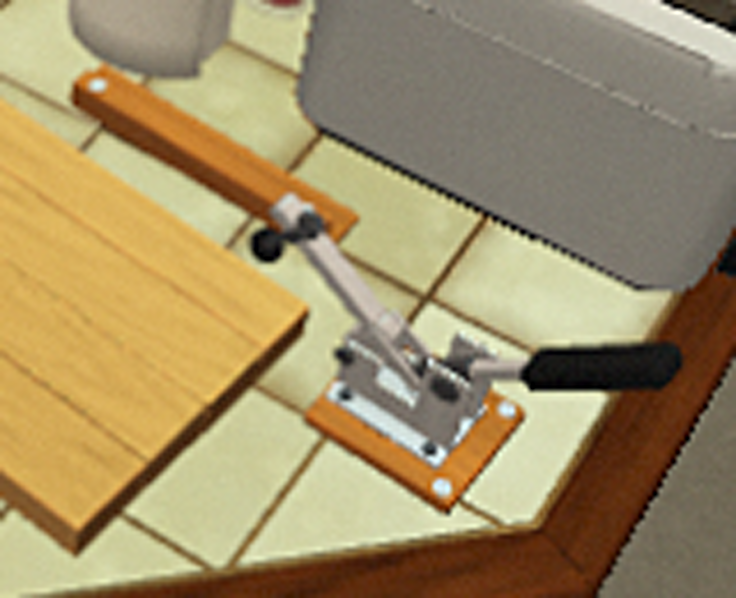

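Scene crop: the rail is one plain strip with its left top corner at crop (75,88)–(105,65), and the clamp grip runs right and nearly horizontal in the image. I compare the rail width in both views.

```bash
python3 - <<'E'
from h import *
im=snap('scene'); f=lambda p:[[290+(x+.5)/4.6-.5,155+(y+.5)/4.6-.5] for x,y in p]
print('rail top: L-front,L-rear,R-rear,R-front(near)'); print(ray(im,f([(74,86),(107,64),(357,217),(336,238)]),22).round(1))
print('rail L-front bottom z0'); print(ray(im,f([(76,103)]),0).round(1))
print('foot top: W,S?,E'); print(ray(im,f([(308,412),(447,502),(523,411)]),10).round(1))
print('board R corners top'); print(ray(im,f([(308,310),(77,540)]),28).round(1))
im=snap('top'); g=lambda p:[[235+(x+.5)/3.8-.5,130+(y+.5)/3.8-.5] for x,y in p]
print('top rail');print(ray(im,g([(119,56),(392,68)]),22).round(1),ray(im,g([(117,105),(388,119)]),0).round(1),ray(im,g([(117,105),(388,119)]),22).round(1))
hsv=cv2.cvtColor(im['pixels'],cv2.COLOR_BGR2HSV)
for c in(290,315): print(hsv[140:168,c].tolist())
E
```

```text
rail top: L-front,L-rear,R-rear,R-front(near)
[[650.3 315.3  22. ]
 [677.5 309.7  22. ]
 [660.  129.1  22. ]
 [639.3 131.1  22. ]]
rail L-front bottom z0
[[657.6 317.6   0. ]]
foot top: W,S?,E
[[535.5  87.7  10. ]
 [529.1   2.6  10. ]
 [603.6  -4.   10. ]]
board R corners top
[[581.1 116.8  28. ]
 [389.9 136.9  28. ]]
top rail
[[683.1 317.8  22. ]
 [669.6 135.   22. ]] [[655.9 320.6   0. ]
 [641.  136.9   0. ]] [[648.9 319.8  22. ]
 [634.2 139.2  22. ]]
[[30, 54, 160], [28, 55, 159], [28, 54, 161], [30, 53, 160], [24, 71, 161], [17, 101, 161], [16, 143, 160], [15, 160, 158], [15, 163, 155], [15, 158, 155], [15, 163, 150], [15, 161, 149], [15, 160, 153], [16, 161, 158], [16, 159, 162], [15, 160, 161], [15, 161, 155], [15, 163, 136], [13, 154, 104], [15, 120, 96], [21, 77, 122], [27, 54, 151], [29, 54, 161], [28, 50, 164], [29, 45, 163], [30, 45, 164], [30, 47, 167], [30, 47, 168]]
[[24, 73, 140], [22, 78, 141], [23, 80, 140], [23, 75, 139], [23, 78, 137], [22, 82, 143], [17, 117, 148], [15, 146, 157], [16, 163, 153], [15, 154, 152], [16, 163, 144], [15, 162, 142], [15, 160, 145], [15, 156, 147], [15, 159, 154], [15, 154, 156], [15, 160, 155], [15, 164, 154], [15, 161, 144], [14, 167, 119], [14, 131, 105], [20, 67, 125], [27, 50, 158], [30, 47, 164], [33, 48, 165], [31, 45, 164], [30, 45, 163], [31, 46, 165]]
```

Both views agree. The board centre is at about (502.6, 242.4) and turned -0.118; its measured size of 191 × 230 matches. The rail face passes through about (646, 230) with an angle of about -0.07. I go behind the board with open fingers, so they act as two push points.

Request:
{"api": "carry_out", "payload": {"commands": [[0, -0.041, 0.043, 0, 0, 0], [0, -0.041, 0.043, 0, 0, 0], [0, -0.041, 0.043, 0, 0, 0], [0, -0.041, 0.043, 0, 0, 0], [0, -0.041, 0.043, 0, 0, 0], [0, -0.041, 0.043, 0, 0, 0], [0, -0.041, 0.043, 0, 0, 0], [0, 0, 0, -10.2, 0, 0]], "grip": 0}}

```text
t: 1.45
ee_pos: [382.3, 245.0, 223.5]
orientation: [0.054, 1.566, -0.047]
ft_force: [0.2, 0.1, 0.5]
width: 87.6
```

Request:
{"api": "carry_out", "payload": {"commands": [[0.04, 0.004, -0.005, -0.3, 0, 0], [0.05, 0.004, -0.005, 0, 0, 0], [0.05, 0, 0, 0, 0, 0], [0.05, 0, 0, 0, 0, 0], [0.018, 0, 0, 0, 0, 0], [0.005, 0, 0, 0, 0, 0]]}}

```text
t: 2.2
ee_pos: [379.4, 256.1, 7.4]
orientation: [0.057, 1.557, -0.04]
ft_force: [-1.1, -0.7, 0.2]
width: 87.8
```

Request:
{"api": "carry_out", "payload": {"commands": [[-0.003, 0, 0.006, 0, 0, 0], [0, 0, 0.006, 0, 0, 0], [0, 0, 0.006, 0, 0, 0], [0, 0, 0.006, 0, 0, 0], [0, 0, 0.006, 0, 0, 0], [0, 0, 0.006, 0, 0, 0], [0, 0, 0.006, 0, 0, 0]]}}

```text
t: 3.08
ee_pos: [423.6, 253.1, 13.6]
orientation: [0.057, 1.557, -0.04]
ft_force: [-2.6, 0.9, -1.5]
width: 87.7
```

```bash
python3 - <<'E'
from h import *
o=ctrl.get_obs();print(R.from_rotvec(o['orientation']).as_matrix().round(4),o['ee_pos'],o['ft_force'])
snap('top','t2.png')
E
```

```text
[[ 0.0136  0.0619  0.998 ]
 [ 0.0105  0.998  -0.062 ]
 [-0.9999  0.0113  0.0129]] [423.6142235  253.14366366  13.5819808 ] [-2.64766346  0.94559516 -1.50698602]
```

View pics/t2.png

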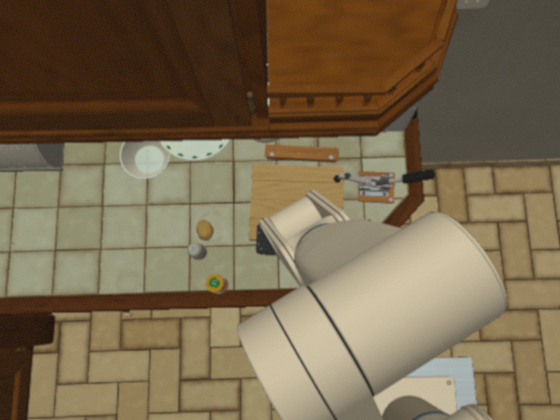

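The board is moving with the fingers: its rear edge is now around row 166–171, almost parallel to the rail, and the bystanders are untouched. I measure the edge.

```bash
cat > b.py <<'E'
from h import *
def ln(im,box,z,s):
    c,v,n,sd=edge(im,box,z=z,axis='y',sign=s)
    if v[1]>0: v=-v
    return c[0]+(235-c[1])*v[0]/v[1],np.arctan2(v[0],-v[1]),n,sd
import sys
im=snap('top'); r=int(sys.argv[1])
print('rail bottom',ln(im,(268,154,332,166),0,-1)); print('rail rear',ln(im,(268,140,332,152),22,1)); print('board rear',ln(im,(258,r-6,332,r+8),28,1))
print('board left',edge(im,(240,180,262,225),z=28,axis='x',sign=1)[:2])
im=snap('scene')
o=ctrl.get_obs();print(o['t'],o['ee_pos'],o['ft_force'])
E
python3 b.py 167
```

```text
rail bottom (np.float32(647.075), np.float32(-0.06928988), 61, np.float32(0.59594256))
rail rear (np.float32(677.771), np.float32(-0.07849093), 64, np.float32(0.29930258))
board rear (np.float32(625.51385), np.float32(-0.060106114), 74, np.float32(0.3449271))
board left (array([548.11896, 358.6497 ], dtype=float32), array([ 0.9978081 , -0.06617401], dtype=float32))
3.225 [424.4695891  253.54517061  13.81992333] [ 0.63088975 -0.37291114  0.2498614 ]
```

Request:
{"api": "carry_out", "payload": {"commands": [[0.003, 0, 0.003, 0.5, 0, 0], [0, 0, 0.005, 0, 0, 0], [0, 0, 0.005, 0, 0, 0], [0, 0, 0.003, 0, 0, 0], [0, 0, -0.004, 0, 0, 0], [0, 0, -0.004, 0, 0, 0]]}}

```text
t: 3.98
ee_pos: [432.1, 253.2, 11.0]
orientation: [0.065, 1.556, -0.047]
ft_force: [0.4, 0.6, -0.1]
width: 87.8
```

Request:
{"api": "carry_out", "payload": {"commands": [[0, -0.003, 0, 0, 0, 0], [0, -0.003, 0, 0, 0, 0], [0, 0, 0, 0, 0, 0], [0, 0, 0, 0, 0, 0], [0, 0, 0, 0, 0, 0], [0, 0, 0, 0, 0, 0]], "grip": 1}}

```text
t: 4.72
ee_pos: [432.4, 247.1, 11.2]
orientation: [0.066, 1.554, -0.046]
ft_force: [0.8, 0.1, 0.6]
width: 31.4
```

```bash
python3 b.py 161
```

```text
rail bottom (np.float32(649.71875), np.float32(-0.07302602), 56, np.float32(0.4786136))
rail rear (np.float32(677.7032), np.float32(-0.0782928), 64, np.float32(0.30554932))
board rear (np.float32(642.3559), np.float32(-0.040731743), 11, np.float32(0.61645514))
board left (array([532.3644 , 359.04315], dtype=float32), array([ 0.9971003 , -0.07609834], dtype=float32))
4.825 [432.36916093 247.15377737  11.23451929] [ 1.09432547 -0.2253547  -0.04050675]
```

Request:
{"api": "carry_out", "payload": {"commands": [[0, 0.002, 0.002, 0, 0, 0], [0, 0, 0.002, 0, 0, 0], [0, 0, 0.002, 0, 0, 0], [0, 0, 0.002, 0, 0, 0], [0, 0, 0.002, 0, 0, 0]]}}

```text
t: 5.45
ee_pos: [439.9, 247.9, 11.1]
orientation: [0.064, 1.56, -0.048]
ft_force: [-5.7, 2.6, 4.0]
width: 0.3
```

Request:
{"api": "carry_out", "payload": {"commands": [[0, 0, 0.002, 0, 0, 0], [0, 0, 0.002, 0, 0, 0]]}}

```text
t: 5.7
ee_pos: [441.0, 246.9, 10.9]
orientation: [0.063, 1.566, -0.05]
ft_force: [-6.8, 2.4, 4.7]
width: 0.3
```

Request:
{"api": "carry_out", "payload": {"commands": [[0, 0.0005, 0.003, 0, 0, 0], [0, 0.0005, 0.003, 0, 0, 0]]}}

```text
t: 5.95
ee_pos: [441.3, 246.2, 10.4]
orientation: [0.06, 1.576, -0.053]
ft_force: [-12.8, 4.3, 8.7]
width: 0.4
```

Request:
{"api": "carry_out", "payload": {"commands": [[0, 0.0005, 0.003, 0, 0, 0], [0, 0.0005, 0.003, 0, 0, 0]]}}

```text
t: 6.2
ee_pos: [441.1, 245.7, 9.9]
orientation: [0.057, 1.588, -0.057]
ft_force: [-11.7, 2.9, 8.6]
width: 0.5
```

Request:
{"api": "carry_out", "payload": {"commands": [[-0.002, 0, -0.006, 0, 0, 0], [0, 0, -0.004, 0, -1.5, 0], [0, 0, 0, 0, 0, 0]]}}

```text
t: 6.58
ee_pos: [430.9, 246.4, 12.2]
orientation: [0.056, 1.559, -0.057]
ft_force: [-0.3, -0.3, -0.0]
width: 0.7
```

```bash
python3 b.py 160; python3 - <<'E'
from h import *
o=ctrl.get_obs();print(R.from_rotvec(o['orientation']).as_matrix().round(4))
t=snap('top')['pixels'][135:180,240:360];s=snap('scene')['pixels'][155:235,270:400]
t=cv2.resize(t,(720,270),interpolation=cv2.INTER_CUBIC);s=cv2.resize(s,(520,320),interpolation=cv2.INTER_CUBIC)
c=np.zeros((595,720,3),np.uint8);c[:270]=t;c[275:,:520]=s;cv2.imwrite('pics/c3.png',c)
E
```

```text
rail bottom (np.float32(652.2871), np.float32(-0.071437076), 54, np.float32(0.4525574))
rail rear (np.float32(677.68585), np.float32(-0.08013411), 64, np.float32(0.3057268))
board rear (np.float32(643.6514), np.float32(-0.05397041), 11, np.float32(0.4814344))
board left (array([532.3434 , 358.25833], dtype=float32), array([ 0.99770474, -0.06771413], dtype=float32))
6.675 [431.72846152 246.69887     12.300111  ] [-0.41576297  0.48853244 -0.17667771]
[[ 1.090e-02  7.260e-02  9.973e-01]
 [-4.000e-04  9.974e-01 -7.260e-02]
 [-9.999e-01  4.000e-04  1.090e-02]]
```

View pics/c3.png

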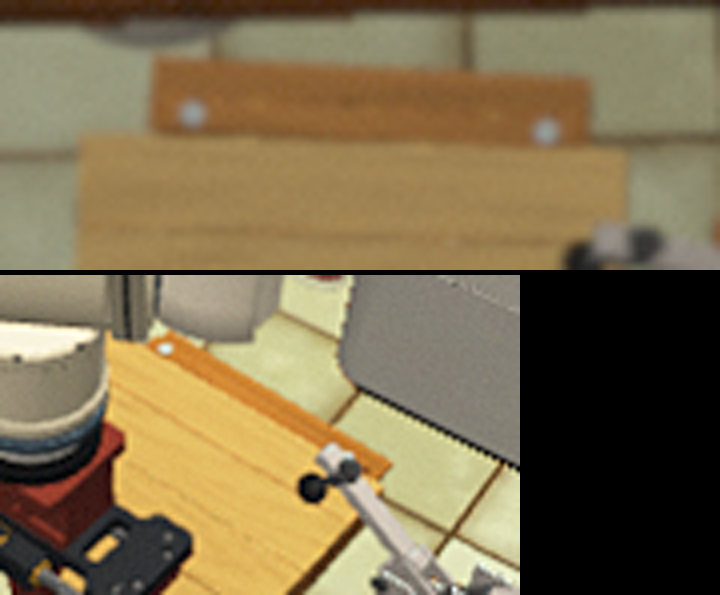

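The top crop shows the board's rear edge meeting the rail along its whole length; left end at about row 157.5. The scene crop agrees, with no visible gap. I measure the edge numerically.

```bash
cat > e.py <<'E'
from h import *
im=snap('top'); P=im['pixels']
lab=cv2.cvtColor(P,cv2.COLOR_BGR2LAB).astype(float); G=cv2.GaussianBlur(lab[...,1],(5,3),0)  # a* : rail redder than board
def pts(cols,r0,r1,ch,sign):
    o=[]
    for c in cols:
        g=np.diff(ch[r0:r1,c])*sign;k=int(g.argmax())
        if 0<k<len(g)-1:
            a,b,d=g[k-1:k+2];o.append((c,r0+k+.5+.5*(a-d)/(a-2*b+d)))
    return np.array(o)
S=cv2.GaussianBlur(cv2.cvtColor(P,cv2.COLOR_BGR2HSV)[...,1],(5,3),0).astype(float)
A=pts(range(267,334),151,167,G,-1); L=pts(range(256,263),150,166,S,1)
for n,Q in(('mid',A),('all',np.r_[A,L])):
    W=ray(im,Q,28)[:,:2].astype(np.float32)
    for _ in range(4):
        f=np.polyfit(W[:,1],W[:,0],1);r=W[:,0]-np.polyval(f,W[:,1]);W=W[abs(r)<max(1.2,2*r.std())]
    print(n,'x at y=230:',np.polyval(f,230).round(2),'slope',f[0].round(4),len(W),r.std().round(2))
print('left-only',ray(im,L,28)[:,:2].mean(0))
c,v,*_=edge(im,(268,140,332,152),z=22,axis='y',sign=1);print('rail rear at 230',c[0]+(230-c[1])*v[0]/v[1],v[0]/v[1])
E
python3 e.py
```

```text
mid x at y=230: 642.77 slope 0.0749 54 0.48
all x at y=230: 642.74 slope 0.0684 63 0.62
left-only [649.19179386 335.70796475]
rail rear at 230 677.3301 0.07939515
```

Position could still be short by 2–3 mm: the last pushes had 9 N bearing down, so the board may have stuck. I push again with a slight upward component and watch force against travel.

Request:
{"api": "carry_out", "payload": {"commands": [[0, 0.001, 0.003, 0, 0, 0], [0, 0.001, 0.003, 0, 0, 0], [0, 0, 0.002, 0, 0, 0], [-0.0003, 0, 0.002, 0, 0, 0]]}}

```text
t: 7.32
ee_pos: [441.7, 247.8, 12.4]
orientation: [0.058, 1.562, -0.059]
ft_force: [-8.6, 4.7, 3.7]
width: 0.5
```

Request:
{"api": "carry_out", "payload": {"commands": [[-0.001, 0, 0.002, 0, 0, 0]]}}

```text
t: 7.45
ee_pos: [441.6, 247.3, 12.7]
orientation: [0.057, 1.566, -0.06]
ft_force: [-6.2, 3.7, -2.9]
width: 0.3
```

Request:
{"api": "carry_out", "payload": {"commands": [[-0.001, 0, 0.002, 0, 0, 0]]}}

```text
t: 7.58
ee_pos: [441.6, 246.8, 13.1]
orientation: [0.056, 1.57, -0.061]
ft_force: [-5.7, 3.7, -2.9]
width: 0.6
```

Request:
{"api": "carry_out", "payload": {"commands": [[-0.001, 0, 0.003, 0, 0, 0]]}}

```text
t: 7.7
ee_pos: [441.6, 246.0, 13.2]
orientation: [0.055, 1.576, -0.063]
ft_force: [-9.7, 5.3, -2.7]
width: 0.3
```

Request:
{"api": "carry_out", "payload": {"commands": [[-0.001, 0.001, 0.004, 0, -0.4, 0]]}}

```text
t: 7.82
ee_pos: [441.8, 245.8, 13.0]
orientation: [0.052, 1.576, -0.066]
ft_force: [-12.3, 6.1, -2.0]
width: 0.7
```

Request:
{"api": "carry_out", "payload": {"commands": [[-0.001, 0.001, 0.0045, 0, -0.4, 0]]}}

```text
t: 7.95
ee_pos: [441.8, 245.6, 12.8]
orientation: [0.05, 1.577, -0.069]
ft_force: [-14.6, 7.9, 2.0]
width: 0.3
```

Request:
{"api": "carry_out", "payload": {"commands": [[-0.001, 0.001, 0.0045, 0, -0.4, 0]]}}

```text
t: 8.07
ee_pos: [441.8, 245.5, 12.8]
orientation: [0.048, 1.579, -0.072]
ft_force: [-15.0, 7.6, 5.7]
width: 0.4
```

```bash
python3 e.py
```

```text
mid x at y=230: 643.9 slope 0.0616 57 0.53
all x at y=230: 643.73 slope 0.0544 59 0.54
left-only [648.83342283 335.71374976]
rail rear at 230 677.2915 0.07926895
```

Request:
{"api": "carry_out", "payload": {"commands": [[0, 0, -0.01, 0, 0, 0], [0, 0, -0.02, 0, 0, 0], [-0.05, 0, -0.01, 0, 0, 0], [-0.06, 0, 0, 0, 0, 0], [-0.06, -0.02, -0.02, 0, 0, 0], [-0.05, -0.06, 0, 0, 0, 0], [0, -0.06, 0, 0, 0, 0], [0, -0.06, 0, 0, 0, 0]]}}

```text
t: 9.12
ee_pos: [365.8, 66.1, 227.0]
orientation: [0.04, 1.575, -0.067]
ft_force: [0.5, -0.7, 0.1]
width: 0.1
```

Request:
{"api": "carry_out", "payload": {"commands": [[0, -0.06, 0, 0, 0, 0], [0, -0.06, 0, 0, 0, 0], [0, -0.03, 0, 0, 0, 0]]}}

```text
t: 9.5
ee_pos: [352.7, -88.3, 230.2]
orientation: [0.039, 1.571, -0.068]
ft_force: [1.1, 0.6, -0.3]
width: 0.7
```

```bash
python3 e.py; python3 - <<'E'
from h import *
from meas import ang
im=snap('top','t4.png'); snap('scene','s4.png')
E={'rail_rear':((268,140,336,152),22,'y',1),'board_front':((260,225,335,248),0,'y',-1),'board_left':((240,175,264,215),28,'x',1),'board_right':((334,195,356,225),28,'x',-1)}
for k,(b,z,a,s) in E.items():
    try:
        c,v,n,sd=edge(im,b,z=z,axis=a,sign=s); v=ang(v,np.array([0,-1.]) if a=='y' else np.array([1.,0]))
        print(k,c.round(1),round(float(np.arctan2(v[0],-v[1]) if a=='y' else np.arctan2(v[1],v[0])),4),n,round(float(sd),2))
    except Exception as e: print(k,e)
o=ctrl.get_obs();print(o['t'],o['ee_pos'],o['qpos'].round(2) if hasattr(o['qpos'],'round') else o['qpos'])
E
```

```text
mid x at y=230: 642.23 slope 0.0718 59 0.39
all x at y=230: 642.14 slope 0.0663 66 0.53
left-only [648.26725688 335.72292982]
rail rear at 230 677.3692 0.07814828
rail_rear [677.5 231.8] -0.0802 68 0.29
board_front [451.8 245.3] -0.0608 75 0.33
board_left [561.1 356.1] -0.0664 40 0.33
board_right [503.5 129. ] -0.0513 30 0.2
9.65 [353.05551135 -87.02081419 230.02945427] [-0.26  0.01  2.16 -0.02  0.97 -1.75]
```

View pics/t4.png

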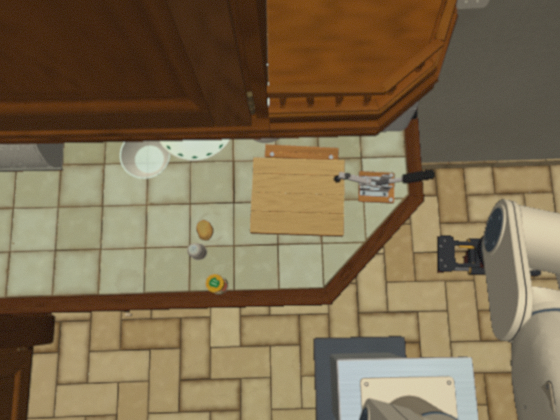

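Without the arm in view, the board is at about -0.061 and the rail at -0.070 to -0.079, so the left end stands off a little. That fits the 7 N sideways drag during the last push. I check the rail angle in the scene view before correcting.

```bash
python3 - <<'E'
from h import *
im=snap('scene'); f0=cv2.imread('pics/scene0.png'); f1=cv2.imread('pics/s4.png')
def line(P,a,b,z,ch,half=5,skip=(9,9)):
    hsv=cv2.cvtColor(P,cv2.COLOR_BGR2HSV); C=(cv2.cvtColor(P,cv2.COLOR_BGR2LAB)[...,1] if ch=='a' else hsv[...,ch]); C=cv2.GaussianBlur(C,(3,3),0).astype(np.float32)
    a,b=np.array(a,float),np.array(b,float);n=np.array([-(b-a)[1],(b-a)[0]])/np.linalg.norm(b-a);t=np.arange(-half,half+.01,.25);Q=[]
    for s in np.linspace(.06,.94,60):
        p=a+s*(b-a);L=p+t[:,None]*n
        g=abs(np.gradient(cv2.remap(C,L[:,:1].astype(np.float32),L[:,1:].astype(np.float32),cv2.INTER_LINEAR).ravel()))
        w=g*(g>.5*g.max());Q.append(p+n*(t*w).sum()/w.sum())
    W=ray(im,Q,z)[:,:2]
    for _ in range(4):
        f=np.polyfit(W[:,1],W[:,0],1);r=W[:,0]-np.polyval(f,W[:,1]);W=W[abs(r)<max(1,2*r.std())]
    return np.polyval(f,230).round(1),np.round(f[0],4),len(W),r.std().round(2)
pr=lambda x,y,z:proj(im,[[x,y,z]])[0]
for nm,P in(('before',f0),('now',f1)):
    print(nm,'rail rear',line(P,pr(683,310,22),pr(670,145,22),22,1))
print('rail front bottom (before)',line(f0,pr(652,305,0),pr(642,165,0),0,1))
print('rail front top (before) V',line(f0,pr(652,305,22),pr(642,165,22),22,2,4))
print('board rear before',line(f0,pr(608,335,28),pr(588,180,28),28,1))
print('board rear now',line(f1,pr(648,310,28),pr(639,165,28),28,'a'))
print('board right now',line(f1,pr(628,128,28),pr(455,139,28),28,2,4))
E
```

```text
before rail rear (np.float64(670.0), np.float64(0.0897), 49, np.float64(0.63))
now rail rear (np.float64(670.1), np.float64(0.0885), 49, np.float64(0.62))
rail front bottom (before) (np.float64(646.8), np.float64(0.0539), 57, np.float64(0.52))
rail front top (before) V (np.float64(645.0), np.float64(0.0889), 59, np.float64(0.35))
board rear before (np.float64(597.7), np.float64(0.1246), 60, np.float64(0.26))
board rear now (np.float64(642.5), np.float64(0.0536), 49, np.float64(0.65))
board right now (np.float64(-1173.3), np.float64(-16.6247), 57, np.float64(4.23))
```

Scene view agrees: rail about -0.08, board about -0.055. I go back and push left of centre, watching the sideways force.

Request:
{"api": "carry_out", "payload": {"commands": [[0, 0.06, 0.008, 0, 0, 0], [0, 0.06, 0.008, 0, 0, 0], [0, 0.06, 0.008, 0, 0, 0], [0, 0.06, 0.008, 0, 0, 0], [0, 0.06, 0.008, 0, 0, 0], [0, 0.06, 0.008, 0, 0, 0], [0.05, 0, 0, 0, 0, 0], [0.05, 0, 0, 0, 0, 0]]}}

```text
t: 10.7
ee_pos: [423.9, 288.7, 124.3]
orientation: [0.038, 1.56, -0.054]
ft_force: [0.3, -0.0, -0.6]
width: 0.3
```

```bash
python3 - <<'E'
from h import *
o=ctrl.get_obs();print(o['t'],o['ee_pos'],R.from_rotvec(o['orientation']).as_matrix().round(3).tolist())
E
```

```text
10.7 [423.86660165 288.67812787 124.3139821 ] [[0.01, 0.058, 0.998], [-0.011, 0.998, -0.058], [-1.0, -0.01, 0.011]]
```

Request:
{"api": "carry_out", "payload": {"commands": [[0.05, -0.014, -0.003, 1, 0.6, 0], [0.05, 0, 0, 0, 0, 0], [0.009, 0, 0, 0, 0, 0], [0, 0, 0, 0, 0, 0]]}}

```text
t: 11.2
ee_pos: [413.9, 278.0, 10.2]
orientation: [0.043, 1.575, -0.063]
ft_force: [-0.7, -0.6, 1.0]
width: 0.5
```

Request:
{"api": "carry_out", "payload": {"commands": [[0, 0, 0.006, 0, 0, 0], [0, 0, 0.006, 0, 0, 0], [0, 0, 0.003, 0, 0, 0], [0, 0.001, 0.002, 0, 0, 0]]}}

```text
t: 11.7
ee_pos: [435.2, 280.4, 15.3]
orientation: [0.046, 1.567, -0.058]
ft_force: [-0.2, -0.6, -0.3]
width: 0.3
```

Request:
{"api": "carry_out", "payload": {"commands": [[0.003, 0, 0.004, 0, 0, 0], [0, 0, 0.003, 0, 0, 0], [0, 0.001, 0.002, 0, 0, 0]]}}

```text
t: 12.08
ee_pos: [443.1, 279.9, 12.1]
orientation: [0.046, 1.571, -0.061]
ft_force: [-9.5, 0.8, 7.4]
width: 0.5
```

Request:
{"api": "carry_out", "payload": {"commands": [[0, 0.002, 0.003, 0, -0.3, 0]]}}

```text
t: 12.2
ee_pos: [443.7, 280.5, 11.6]
orientation: [0.044, 1.571, -0.063]
ft_force: [-7.8, -0.7, 6.0]
width: 0.4
```

Request:
{"api": "carry_out", "payload": {"commands": [[0, 0.002, 0.003, 0, -0.3, 0]]}}

```text
t: 12.32
ee_pos: [444.2, 281.2, 11.1]
orientation: [0.042, 1.571, -0.066]
ft_force: [-8.0, -0.2, 4.6]
width: 0.4
```

Request:
{"api": "carry_out", "payload": {"commands": [[0, 0.002, 0.003, 0, -0.3, 0]]}}

```text
t: 12.45
ee_pos: [444.7, 281.8, 10.6]
orientation: [0.039, 1.57, -0.068]
ft_force: [-7.8, 0.2, 5.6]
width: 0.5
```

Request:
{"api": "carry_out", "payload": {"commands": [[-0.001, 0.001, 0.003, 0, -0.3, 0], [-0.001, 0.001, 0.003, 0, -0.3, 0]]}}

```text
t: 12.7
ee_pos: [446.1, 282.4, 10.8]
orientation: [0.037, 1.569, -0.072]
ft_force: [-8.0, 3.6, -2.7]
width: 0.7
```

Request:
{"api": "carry_out", "payload": {"commands": [[-0.001, 0.001, 0.003, 0, -0.3, 0], [-0.0005, 0.001, 0.003, 0, -0.3, 0]]}}

```text
t: 12.95
ee_pos: [446.4, 282.6, 10.4]
orientation: [0.033, 1.569, -0.077]
ft_force: [-9.6, 1.9, 8.0]
width: 0.8
```

Request:
{"api": "carry_out", "payload": {"commands": [[-0.0005, 0.001, 0.003, 0, -0.3, 0], [-0.0005, 0.001, 0.003, 0, -0.3, 0]]}}

```text
t: 13.2
ee_pos: [446.4, 282.5, 10.3]
orientation: [0.03, 1.569, -0.082]
ft_force: [-9.5, 3.0, 6.7]
width: 0.2
```

```bash
python3 e.py; python3 - <<'E'
from h import *
o=ctrl.get_obs();print(o['t'],o['ee_pos'],o['ft_force'],R.from_rotvec(o['orientation']).as_matrix().round(3).tolist())
E
```

```text
mid x at y=230: 644.78 slope 0.078 55 0.46
all x at y=230: 644.77 slope 0.0771 62 0.44
left-only [652.80300779 335.65027186]
rail rear at 230 677.3484 0.07816531
13.25 [446.36544472 282.51321507  10.27147243] [-10.28999593   1.35473719   6.20950621] [[-0.001, 0.071, 0.997], [-0.034, 0.997, -0.071], [-0.999, -0.034, 0.002]]
```

Now the board's slope (0.078) matches the rail (0.078). I finish with a firmer push near the middle to seat it.

Request:
{"api": "carry_out", "payload": {"commands": [[-0.002, 0, -0.008, 0, 0, 1], [0, -0.02, 0, 0, 0, 1], [0, -0.008, 0, 0, 0, 0], [0, 0, 0.003, 0, 0, 0], [0, 0.001, 0.003, 0, 0, 0]]}}

```text
t: 13.88
ee_pos: [442.4, 255.9, 12.6]
orientation: [0.058, 1.567, -0.053]
ft_force: [-0.1, -1.0, -0.3]
width: 0.3
```

Request:
{"api": "carry_out", "payload": {"commands": [[0, 0.001, 0.003, 0, 0, 0], [0, 0.002, 0.003, 0, -0.3, 0]]}}

```text
t: 14.12
ee_pos: [443.8, 257.0, 11.8]
orientation: [0.054, 1.573, -0.058]
ft_force: [-10.1, -3.7, 6.2]
width: 0.6
```

Request:
{"api": "carry_out", "payload": {"commands": [[-0.0005, 0.002, 0.003, 0, -0.3, 0], [-0.0005, 0.002, 0.004, 0, -0.3, 0]]}}

```text
t: 14.38
ee_pos: [443.8, 257.9, 11.3]
orientation: [0.047, 1.577, -0.065]
ft_force: [-13.3, -2.3, 9.2]
width: 0.4
```

Request:
{"api": "carry_out", "payload": {"commands": [[-0.0005, 0.002, 0.004, 0, -0.3, 0], [-0.0005, 0.002, 0.004, 0, -0.3, 0]]}}

```text
t: 14.62
ee_pos: [443.8, 258.3, 10.8]
orientation: [0.04, 1.583, -0.072]
ft_force: [-11.7, -2.0, 8.0]
width: 0.4
```

Request:
{"api": "carry_out", "payload": {"commands": [[-0.002, 0.001, 0.004, 0, -0.5, 0], [-0.0015, 0.001, 0.005, 0, -0.5, 0]]}}

```text
t: 14.88
ee_pos: [445.2, 257.8, 11.8]
orientation: [0.034, 1.58, -0.079]
ft_force: [-13.5, 4.4, -2.9]
width: 0.4
```

Request:
{"api": "carry_out", "payload": {"commands": [[-0.0015, 0.001, 0.005, 0, -0.5, 0], [-0.0015, 0.001, 0.005, 0, -0.5, 0]]}}

```text
t: 15.12
ee_pos: [445.4, 257.5, 11.6]
orientation: [0.028, 1.581, -0.086]
ft_force: [-14.2, 6.8, -2.5]
width: 0.5
```

Request:
{"api": "carry_out", "payload": {"commands": [[0, 0, -0.01, 0, 0, 0], [0, 0, -0.02, 0, 0, 0], [-0.05, 0, -0.01, 0, 0, 0], [-0.06, 0, 0, 0, 0, 0], [-0.06, -0.02, -0.01, 0, 0, 0], [-0.05, -0.06, 0, 0, 0, 0], [0, -0.06, 0, 0, 0, 0], [0, -0.06, 0, 0, 0, 0]]}}

```text
t: 16.12
ee_pos: [381.7, 83.5, 233.0]
orientation: [0.02, 1.573, -0.078]
ft_force: [0.8, -0.8, -0.7]
width: 0.4
```

Request:
{"api": "carry_out", "payload": {"commands": [[0, -0.06, 0, 0, 0, 0], [0, -0.06, 0, 0, 0, 0], [0, -0.02, 0, 0, 0, 0]]}}

```text
t: 16.5
ee_pos: [371.1, -60.9, 239.5]
orientation: [0.02, 1.567, -0.08]
ft_force: [0.1, 0.6, 0.5]
width: 0.5
```

```bash
python3 e.py; python3 - <<'E'
from h import *
from meas import ang
im=snap('top','t5.png'); sc=snap('scene','s5.png')
for k,(b,z,a,s) in {'board_front':((260,225,335,248),0,'y',-1),'board_left':((240,175,264,215),28,'x',1),'board_right':((334,195,356,225),28,'x',-1)}.items():
    c,v,n,sd=edge(im,b,z=z,axis=a,sign=s); v=ang(v,np.array([0,-1.]) if a=='y' else np.array([1.,0]))
    print(k,c.round(1),round(float(np.arctan2(v[0],-v[1]) if a=='y' else np.arctan2(v[1],v[0])),4),n,round(float(sd),2))
# grip: dark pixels in both views
for n,I,b in(('top',im,(395,160,445,195)),('scene',sc,(395,220,445,250))):
    x0,y0,x1,y1=b; g=cv2.cvtColor(I['pixels'],cv2.COLOR_BGR2GRAY)[y0:y1,x0:x1]
    m=(g<55).astype(np.uint8); N,lb,st,_=cv2.connectedComponentsWithStats(m); i=1+st[1:,4].argmax()
    p=np.argwhere(lb==i)[:,::-1]+[x0,y0]; mu=p.mean(0); u=np.linalg.svd(p-mu,full_matrices=False)[2][0]; t=(p-mu)@u
    e=np.array([mu+u*t.min(),mu+u*t.max()]); e=e[e[:,0].argsort()]; print(n,len(p),e.round(1).tolist())
    d=ray(I,e,0);c=ray(I,e,100)
    # intersect with clamp plane: station origin O, axis angle
    th=.076;ey=np.array([np.cos(th),-np.sin(th)]);ex=np.array([-np.sin(th),-np.cos(th)])
    O=np.array([646,230.])
    for j in range(2):
        pa,pb=d[j],c[j]; f=lambda q:(q[:2]-O)@ey+60
        s=f(pa)/(f(pa)-f(pb)); q=pa+s*(pb-pa); print('  station x,z',((q[:2]-O)@ex).round(1),q[2].round(1))
print(ctrl.get_obs()['t'],ctrl.get_obs()['ee_pos'])
E
```

```text
mid x at y=230: 643.98 slope 0.0822 56 0.48
all x at y=230: 643.95 slope 0.0802 63 0.48
left-only [652.17034333 335.6602346 ]
rail rear at 230 677.3202 0.078894936
board_front [454.7 254.5] -0.0822 75 0.3
board_left [559.4 356.8] -0.0849 40 0.25
board_right [507.3 130.2] -0.0801 30 0.29
top 437 [[402.5, 179.3], [433.4, 170.8]]
  station x,z 246.2 75.4
  station x,z 297.5 156.2
scene 1014 [[394.4, 229.2], [445.5, 236.2]]
  station x,z 213.5 86.0
  station x,z 317.5 153.0
16.65 [371.50944699 -59.02084665 239.26858674]
```

The board now reads -0.082 against the rail's -0.079, and its far edge computes to x≈646.3 against the face at 646.7, so it is flush. The grip points at about 0.83 rad in the clamp plane. Next I work out the move above the grip.

```bash
cat > g.py <<'E'
from h import *
import sys
th=.0785;ey=np.array([np.cos(th),-np.sin(th),0]);ex=np.array([-np.sin(th),-np.cos(th),0]);O=np.array([646.5,230,0.])
def st(p): d=p-O; return np.array([d@ex,d@ey,d[2]])
def rel(sx,sy,z):
    o=ctrl.get_obs();Rm=R.from_rotvec(o['orientation']).as_matrix();p=np.array(o['ee_pos'])
    t=O+sx*ex+sy*ey+[0,0,z]
    Rd=np.c_[[0,0,-1],-ex,ey]
    print('t',o['t'],'station',st(p).round(1),'shift tool mm',(Rm.T@(t-p)).round(1),'turn deg',np.degrees(R.from_matrix(Rm.T@Rd).as_rotvec()).round(2),'F',np.round(o['ft_force'],1))
if __name__=='__main__': rel(*map(float,sys.argv[1:4]))
E
python3 g.py 272 -60 175; python3 -c "
from h import *
im=snap('scene');print(ray(im,[[359,183],[429,216]],0).round())"
```

```text
t 16.65 station [ 309.7 -251.5  239.3] shift tool mm [ 63.6  37.1 191.8] turn deg [0.89 0.21 2.12] F [0.2 0.2 0.6]
[[726. 187.   0.]
 [732. -19.  -0.]]
```

Request:
{"api": "carry_out", "payload": {"commands": [[0, 0.008, 0.045, 0.9, 0.2, 2.1], [0, 0.008, 0.045, 0, 0, 0], [0, 0.008, 0.045, 0, 0, 0], [0, 0.008, 0.04, 0, 0, 0], [0.02, 0, 0.005, 0, 0, 0], [0.02, 0, 0, 0, 0, 0]]}}

```text
t: 17.45
ee_pos: [560.1, -26.6, 197.7]
orientation: [0.053, 1.567, -0.05]
ft_force: [0.2, -0.3, -0.5]
width: 0.6
```

```bash
python3 g.py 275 -60 165; python3 - <<'E'
from h import *
a=snap('top')['pixels'][130:240,330:470];b=snap('scene')['pixels'][130:280,330:480]
c=np.zeros((400,800,3),np.uint8);c[:314,:400]=cv2.resize(a,(400,314),interpolation=cv2.INTER_CUBIC);c[:,400:]=cv2.resize(b,(400,400),interpolation=cv2.INTER_CUBIC);cv2.imwrite('pics/c6.png',c)
E
```

```text
t 17.45 station [262.6 -66.  197.7] shift tool mm [ 32.7 -12.5   5.8] turn deg [ 0.73  0.15 -0.11] F [ 0.2 -0.3 -0.5]
```

View pics/c6.png

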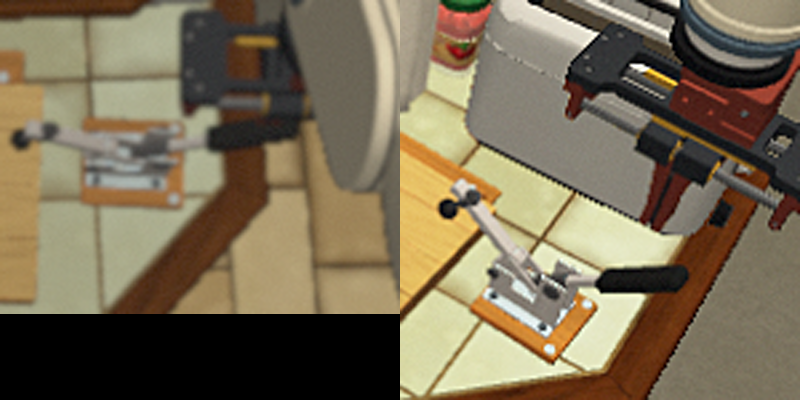

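The picture shows the closed fingertips (scene pixel ~(423,215)) above the grip (scene pixels ~(404–437, 230–240)), clear of toaster and clamp. I descend and feel.

Request:
{"api": "carry_out", "payload": {"commands": [[0.015, -0.012, 0.006, 0.7, 0, 0], [0.015, 0, 0, 0, 0, 0], [0, 0, 0, 0, 0, 0]]}}

```text
t: 17.92
ee_pos: [563.9, -38.1, 165.2]
orientation: [0.062, 1.571, -0.059]
ft_force: [-0.3, 0.3, -0.2]
width: 0.8
```

Request:
{"api": "carry_out", "payload": {"commands": [[0.003, 0, 0, 0, 0, 0], [0.003, 0, 0, 0, 0, 0]]}}

```text
t: 18.18
ee_pos: [564.3, -38.3, 159.7]
orientation: [0.062, 1.569, -0.059]
ft_force: [1.2, -0.2, -0.6]
width: 0.1
```

Request:
{"api": "carry_out", "payload": {"commands": [[0.003, 0, 0, 0, 0, 0], [0.003, 0, 0, 0, 0, 0]]}}

```text
t: 18.42
ee_pos: [564.6, -38.4, 153.8]
orientation: [0.062, 1.568, -0.059]
ft_force: [0.0, 0.4, -0.3]
width: 0.3
```

Request:
{"api": "carry_out", "payload": {"commands": [[0.003, 0, 0, 0, 0, 0], [0.003, 0, 0, 0, 0, 0]]}}

```text
t: 18.68
ee_pos: [564.6, -38.4, 147.5]
orientation: [0.062, 1.568, -0.059]
ft_force: [-0.1, -0.5, 0.3]
width: 0.3
```

```bash
python3 g.py 277 -60 140
```

```text
t 18.675 station [274.  -60.6 147.5] shift tool mm [ 7.5 -3.1  0.6] turn deg [ 0.06  0.1  -0.11] F [-0.1 -0.5  0.3]
```

Request:
{"api": "carry_out", "payload": {"commands": [[0.003, 0, 0, 0, 0, 0], [0.003, 0, 0, 0, 0, 0]]}}

```text
t: 18.92
ee_pos: [564.7, -38.4, 141.1]
orientation: [0.062, 1.568, -0.059]
ft_force: [0.0, 0.0, 0.3]
width: 0.4
```

Request:
{"api": "carry_out", "payload": {"commands": [[0.003, 0, 0, 0, 0, 0], [0.003, 0, 0, 0, 0, 0]]}}

```text
t: 19.18
ee_pos: [564.9, -38.3, 134.8]
orientation: [0.062, 1.568, -0.059]
ft_force: [0.1, 0.3, 1.3]
width: 0.4
```

Request:
{"api": "carry_out", "payload": {"commands": [[0.003, 0, 0, 0, 0, 0], [0.003, 0, 0, 0, 0, 0]]}}

```text
t: 19.42
ee_pos: [565.1, -38.3, 128.6]
orientation: [0.062, 1.567, -0.059]
ft_force: [0.4, 0.4, 0.8]
width: 0.2
```

Contact at z≈135 with about 1 N, close to the expected slope. I follow the arc down and outward.

Request:
{"api": "carry_out", "payload": {"commands": [[0.004, -0.0025, 0, 0, 0, 0], [0.004, -0.0025, 0, 0, 0, 0], [0.004, -0.0025, 0, 0, 0, 0]]}}

```text
t: 19.8
ee_pos: [564.6, -46.2, 115.8]
orientation: [0.062, 1.567, -0.059]
ft_force: [-0.5, -0.2, 2.9]
width: 0.8
```

Request:
{"api": "carry_out", "payload": {"commands": [[0.004, -0.002, 0, 0, 0, 0], [0.004, -0.002, 0, 0, 0, 0], [0.004, -0.002, 0, 0, 0, 0]]}}

```text
t: 20.18
ee_pos: [564.1, -52.9, 102.9]
orientation: [0.062, 1.567, -0.059]
ft_force: [-0.6, 0.2, 1.7]
width: 0.6
```

```bash
python3 g.py 290 -60 100
```

```text
t 20.175 station [288.5 -60.  102.9] shift tool mm [ 2.9 -1.6 -0. ] turn deg [ 0.06  0.15 -0.1 ] F [-0.6  0.2  1.7]
```

Request:
{"api": "carry_out", "payload": {"commands": [[0.004, -0.0015, 0, 0, 0, 0], [0.004, -0.0015, 0, 0, 0, 0], [0.004, -0.0015, 0, 0, 0, 0]]}}

```text
t: 20.55
ee_pos: [563.7, -57.7, 90.0]
orientation: [0.062, 1.567, -0.06]
ft_force: [0.1, -0.3, 1.9]
width: 0.8
```

Request:
{"api": "carry_out", "payload": {"commands": [[0.004, -0.001, 0, 0, 0, 0], [0.004, -0.001, 0, 0, 0, 0]]}}

```text
t: 20.8
ee_pos: [564.0, -60.1, 82.0]
orientation: [0.062, 1.566, -0.06]
ft_force: [-1.3, -0.2, 5.1]
width: 0.5
```

Request:
{"api": "carry_out", "payload": {"commands": [[0.004, -0.001, 0, 0, 0, 0], [0.004, -0.001, 0, 0, 0, 0]]}}

```text
t: 21.05
ee_pos: [564.0, -61.9, 74.1]
orientation: [0.062, 1.566, -0.06]
ft_force: [-0.7, 1.0, 5.4]
width: 0.8
```

```bash
python3 g.py 300 -60 80
```

```text
t 21.05 station [297.5 -59.4  74.1] shift tool mm [-6.  -2.5 -0.6] turn deg [ 0.05  0.21 -0.11] F [-0.7  1.   5.4]
```

Request:
{"api": "carry_out", "payload": {"commands": [[0.003, -0.0005, 0, 0, 0, 0], [0.003, 0, 0, 0, 0, 0]]}}

```text
t: 21.3
ee_pos: [563.8, -62.5, 67.9]
orientation: [0.062, 1.566, -0.06]
ft_force: [-1.2, -3.0, 4.8]
width: 0.3
```

Request:
{"api": "carry_out", "payload": {"commands": [[0.003, 0, 0, 0, 0, 0], [0.003, 0, 0, 0, 0, 0]]}}

```text
t: 21.55
ee_pos: [563.6, -62.5, 61.3]
orientation: [0.062, 1.567, -0.06]
ft_force: [0.1, 0.5, 0.5]
width: 0.5
```

Request:
{"api": "carry_out", "payload": {"commands": [[0.003, 0, 0, 0, 0, 0]]}}

```text
t: 21.68
ee_pos: [563.5, -62.3, 57.8]
orientation: [0.063, 1.567, -0.059]
ft_force: [0.2, -0.4, 0.2]
width: 0.7
```

Request:
{"api": "carry_out", "payload": {"commands": [[0.003, 0, 0, 0, 0, 0]]}}

```text
t: 21.8
ee_pos: [564.0, -62.3, 55.0]
orientation: [0.063, 1.566, -0.059]
ft_force: [-2.5, -0.3, 15.7]
width: 0.6
```

Force fell to zero, meaning it snapped through, and then rose to 15.7 N on the hard stop. I withdraw and check.

Request:
{"api": "carry_out", "payload": {"commands": [[-0.01, 0, 0, 0, 0, 0], [-0.05, 0, 0, 0, 0, 0], [-0.06, 0, 0, 0, 0, 0], [-0.05, 0, -0.02, 0, 0, 0], [0, 0, -0.06, 0, 0, 0], [0, 0, -0.06, 0, 0, 0], [0, 0, -0.06, 0, 0, 0], [0, 0, 0, 0, 0, 0]]}}

```text
t: 22.8
ee_pos: [358.9, -45.5, 229.5]
orientation: [0.063, 1.564, -0.058]
ft_force: [1.3, 0.2, -0.7]
width: 0.4
```

```bash
python3 e.py; python3 - <<'E'
from h import *
from meas import ang
im=snap('top'); b=snap('scene')
for k,(bx,z,a,s) in {'board_front':((260,225,335,248),0,'y',-1),'board_left':((240,175,264,215),28,'x',1)}.items():
    c,v,n,sd=edge(im,bx,z=z,axis=a,sign=s); v=ang(v,np.array([0,-1.]) if a=='y' else np.array([1.,0]))
    print(k,c.round(1),round(float(np.arctan2(v[0],-v[1]) if a=='y' else np.arctan2(v[1],v[0])),4),n,round(float(sd),2))
c=np.zeros((450,800,3),np.uint8);c[:300,:400]=cv2.resize(im['pixels'][130:298,190:414],(400,300));c[:,400:]=cv2.resize(b['pixels'][150:285,310:430],(400,450),interpolation=cv2.INTER_CUBIC);cv2.imwrite('pics/c7.png',c)
o=ctrl.get_obs();print(o['t'],o['ee_pos'],o['ft_force'])
E
```

```text
mid x at y=230: 643.91 slope 0.0817 56 0.48
all x at y=230: 643.87 slope 0.0799 62 0.44
left-only [652.16791295 335.6602871 ]
rail rear at 230 677.3606 0.07839859
board_front [453. 234.] -0.0822 75 0.26
board_left [548.6 357.7] -0.0845 40 0.24
22.95 [364.54288065 -46.35755861 230.60025481] [ 0.31119612  0.36669364 -0.59178135]
```

View pics/c7.png

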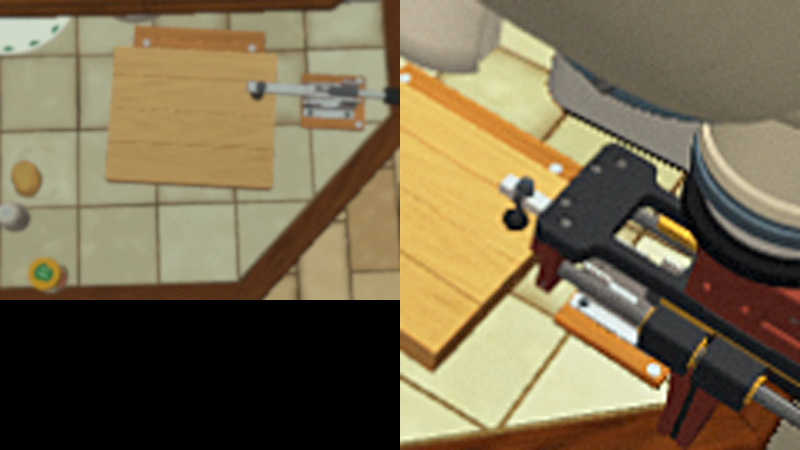

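The pad is down on the board at its right side (top crop (256,90)), the arm lies flat, the board is unmoved against the rail, and the bystanders are in place. The robot touches nothing, so I hand in.

```bash
python3 -c "
from workcell import ctrl
print(ctrl.close_job())"
```

```text
the job is handed in; nothing more can be done
None
```

The board is flush against the stop rail and the clamp is pressed home. I handed the job in at about 23 s with the robot clear of everything; no verdict was reported.

- **Pushing the board:** I pushed it with open fingers, then closed ones. My first seating push, with about 7 N of sideways drag, left it 0.01–0.02 rad off the rail. I pushed again left of centre, then near the middle, with at most about 15 N read at the wrist.
- **Clamp:** I pressed the grip down along its arc with at most about 5 N. The force then fell to zero as the clamp snapped through, and rose to 15.7 N on the hard stop.
- **Last checks:**
  - The board measured -0.080 to -0.085 rad against the rail's -0.078.
  - The gap came out at about 0.5 mm when computed from the board's front edge.
  - The pad was down on the board, and the salt shaker, spice jar and potato looked unmoved.
- **Disagreements:**
  - The board's rear edge, measured directly, read about 3 mm short of the rail face. That edge also read about 2 mm short at the start, so I trusted the front edge and the firm contact I felt.
  - The scene camera put the rail angle between -0.054 and -0.09 rad, a wider spread than the top camera gave.
- **Not measured:** I could not measure the pad force or the handle angle. I inferred them from the snap and the hard stop.

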